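Hold the cooling cage's gate open for the smith

TASK

The smith is coming with a hot piece in both hands: open the blue cooling cage for him. First squeeze the red catch on top of the cage fully home against its steel plate (it stays there), then squeeze the yellow catch on the gate's handle and, with it squeezed, swing the gate out past its detent until it stands wide open, about square to the cage's front. The gate is sprung and swings back by itself, so finish while still holding it wide open by its handle, and leave the other things on the bench alone.

Things in the scene. Friction and masses are not known exactly. Their poses are not given: they have to be found in the camera images.
- cage: Blue barred cage fixed to the bench, 250 mm wide (y), 210 deep (x), 145 high. Origin on the bench under the middle of its front; own x points into the cage, away from the robot, y to the hinge side. The aluminium gate covers the front; a strike by its free end (y -101 to -123, x to -31, z 105 to 135 mm) holds the handle's bolt. A 12 mm apron before the hinge half carries a brass detent ball.
- red_squeeze (a point): Where to close the fingers, along y, on the red catch: half-way between the outer faces of its two plates when squeezed, 185 mm up; at x +12, y +35 mm in the cage's axes, which it shares. Fixed steel plate: outer face 11 mm to -y. Red plate: outer face starts 21 mm to +y, ends 11 mm to +y. Plates 8 mm thick, 24 wide, free from 156 to 205 mm up. The handle is 100 mm to -y.
- red_catch (a joint): Travel of the red plate, m: 0 out (gate held shut; may start up to 0.002), 0.010 squeezed fully home; it frees the gate beyond 0.007. About 5 N of friction moves it and keeps it where it is left (no spring).
- handle_squeeze (a point): Where to close the fingers, along its y, on the handle: half-way between the outer faces of the two plates when squeezed, 185 mm up, 170 mm from the hinge axis; turns with the gate. Axes as the cage's when shut; y points to the hinge. Black fixed plate: outer face 11 mm to +y. Yellow plate: outer face starts 21 mm to -y, ends 11 mm to -y. Plates 8 mm thick, 24 wide, free from 156 to 200 mm up.
- handle: The gate's handle (black plate, and the yellow catch that slides on it). Origin on the bench plane straight below the point handle_squeeze, same axes.
- yellow_catch (a joint): Travel of the yellow plate, m: 0 out (bolt behind the strike), 0.010 squeezed; it frees the gate beyond 0.007. Sprung: 6 N to start it, 9 N at the end; it springs back when let go.
- gate (a joint): Gate angle, rad: 0 shut, grows as the free end swings out towards the robot (clockwise from above; in the cage's axes the handle lies to -y of the hinge at 0, to -x of it at 1.57); stop at 1.75. A damped spring closes it (0.14 N m shut, 0.33 wide). A ball detent resists from 0.65 to 0.8 rad, some 5 N more at the handle; let go from wide, the gate swings back and rests against it near 0.95.
- hinge_foot (a point): Foot of the gate's upright hinge axis, on the bench plane: in the cage's axes at x -6, y +105 mm. Orientation: that of the cage.
- forged_hook: Dark forged hook, 120 x 57 x 14 mm, lying in the cage. Leave alone.
- hammer_head: Steel hammer head, 90 x 38 x 36 mm, in the cage. Leave alone.
- flux_tin: Tin, 72 mm across, 110 mm high, beside the cage on its hinge side. Leave alone.
- punch_block: Dark wooden block, 70 x 50 x 45 mm, beside the cage on its free side. Leave alone.
- bench_hammer: Hammer with a wooden handle lying at the side of the bench. Leave alone.
- tongs: Dark steel tongs, 270 mm long, lying at the side of the bench. Leave alone.
- small_pan: Small dark pan, 120 mm across, 28 mm high, with a wooden handle, at the side of the bench. Leave alone.

How it is judged:
By the outcome, as a careful person would: the job done as asked, in the order asked, and still so for the second after the job is handed in, while the arm keeps its last pose, push and grip.
It also fails if it takes over 48 s, if anything falls off the work surface, if the arm or the gripper's body presses on something with over 40 N, if the wrist force passes 120 N, or if a joint passes its speed limit or range.

ROBOT

A 6-joint arm with a two-finger parallel gripper is mounted at the origin on the work surface. World frame = base frame: x ahead of the robot, y to its left, z up, the work surface at z = 0. Lengths are in m, angles in rad, forces in N, time in s.
With the tool pointing down it reaches from about 0.325 to 0.775 m from the base axis. Payload 5.5 kg.
Tool frame: the origin (TCP) lies midway between the tips of the shut fingers; the grasp point (between the pads) lies arm.grip_depth behind it (arm.grip_depth is the distance from the TCP to the grasp point, in m); z points along the fingers, y is the line along which they close (so a half turn about z gives the same grasp; the last joint's range is limited). The gripper opens to 85 mm and grips with 20 to 120 N. Pads are 22 mm wide; open, the fingers measure 114 mm over their backs; the gripper's body (76 mm by 85 mm) begins 54 mm behind the grasp point. The pads swing forward as they close: fully open they stand 13 mm farther back than shut.
Start: joints at [-1.175, 0.091, 1.231, -0, 1.82, -0.057], TCP at [0.262, -0.54, 0.231] pointing down, gripper open.
Joint ranges: [-2.87, 2.87], [-0.86, 2.18], [0.17, 2.46], [-1.51, 4.65], [0.06, 2.69], [-2.65, 2.65]. Speed limits (rad/s): [2.57, 2.57, 3.01, 3.14, 3.14, 3.14].

INTERFACE

Orientations are given as a unit quaternion [w, x, y, z].
In Python, from rig import arm gives the robot as it stands. The module is installed in compiled form; this text tells all that it offers.
- The arm moves only by the tool servo_tool, never from a script. Its arguments are lists of equal length, an entry for each row: "travel": the shift along the tool's x, y, z in mm, a list of three; "rotation": the turn, a rotation vector about the tool's x, y, z in rad, a list of three. In form: {"travel": [[tx, ty, tz], ...], "rotation": [[wx, wy, wz], ...]}. A call has 1 to 10 rows; each row is the pose to reach, as a shift and turn from the pose commanded when the call began, along the tool's axes at that moment; what a row does not reach only later rows make up. A row lasts 1/10 s, in which the tool goes at most 50 mm and 8.59 degrees, less where a joint would pass 70% of its speed; a pose out of reach is approached as far as the arm can. A call with a gripper value outside its range is refused whole. "gripper" is the finger opening in mm, from 0 to 85.4, set as the call begins (left out, the last holds). The fingers move at their own pace and stop on an object; "force" is the grip in N (left out, the last holds). Time passes only in rows, so rows that repeat a pose let the fingers close. It gives the time, the measured TCP pose, the force, the opening and the grip force at its end, in the units of the state.
- arm.observe(): the state, without advancing time (a new reading comes with each control period).
- arm.capture(name): name is "side" or "top" or "wrist"; returns a dict with "img" (420x560x3 uint8, red, green, blue), "intrinsics" (3x3 intrinsics, pixels), "R" (3x3) and "t" (3): a world point X has camera coordinates R X + t. Camera axes: x right, y down, z forward; pixel columns grow to the right and rows downward; lengths in m; the calibration is good to about 2 mm. A picture is of the moment at which its call begins. There is no depth.
- arm.close_job(): hands the job in; it is judged then, once.
Trained networks look in a picture, given as the dict that the camera call returned (one of the last four; its "shot" number tells which), for a name from the list of things; names that differ only in an ending like _2 or _b are one class to them, and where a whole thing is asked for, a point or a joint stands for the part that bears it (a point fixed in the world has none). Each returns a list of dicts, best first, with "p" (0 to 1); they miss things now and then, are a little off and sometimes report something else, mostly with a low value. They report only what shows in the picture. A call takes as long as a camera call.
- arm.trace(target, picture): "pixels" (420x560 bool, what is visible of it) and "bbox" ([centre column, centre row, width, height] in pixels, round what is visible of it).
- arm.place_of(target, picture): "at" ([column, row] in pixels: a listed point, or the origin of a listed thing).
The state is a dict: "time": time; "joint_positions": joint angles; "qd": joint speeds; "tau": joint torques, N m; "position": TCP position; "ee_rot": TCP orientation; "force": force on the tool from outside, world axes, zero at the start; "ft_torque": the same for the moment, N m; "finger_gap": finger opening in m; "grip_force": force on a finger pad.
Only numpy, scipy, OpenCV 4.12 (cv2) and the standard library are available. Lean on these libraries where they do the work, as an engineer would, in place of code of your own. Each camera call takes 0.05 s, during which the arm holds its last target. There are 200 camera calls.

## Working session

There is one attempt and no reset: what is moved stays moved. The work goes in short steps, Python scripts to look and compute and a tool call to move; the robot and the scene stay as the last step left them, time stands still between calls to the robot, and variables do not carry over. Pictures are saved under pics/ and viewed, at most 10 in all, crops included, and the job is handed in when it is done.

Besides the shell and the picture viewer there is one more tool, called by a JSON object that holds its "api" and its "payload", one argument or row to a line. servo_tool: Moves the arm, as the interface text tells. Its arguments: {"type":"object","properties":{"travel":{"type":"array"},"rotation":{"type":"array"},"gripper":{"type":"number"},"force":{"type":"number"}},"required":["travel","rotation"]}

```bash
mkdir -p pics
cat > h.py <<'E'
import numpy as np, cv2
from rig import arm
from scipy.optimize import least_squares
def proj(P,c):
    q=np.asarray(P)@np.array(c["R"]).T+np.array(c["t"]); q=q@np.array(c["intrinsics"]).T
    return q[...,:2]/q[...,2:]
def save(c,n): cv2.imwrite(f"pics/{n}.png",cv2.cvtColor(c["img"],cv2.COLOR_RGB2BGR))
E
python3 - <<'E'
from h import *
print(arm.observe(),arm.grip_depth)
obs=[]
# points in cage axes
L={"cage":[0,0,0],"red_squeeze":[.012,.035,.185],"handle_squeeze":[-.006,-.065,.185],"hinge_foot":[-.006,.105,0],"handle":[-.006,-.065,0]}
ims=[]
for n in ("side","top"):
    c=arm.capture(n); save(c,n+"0"); ims.append(c["img"])
    for k in L:
        for d in arm.place_of(k,c)[:1]:
            print(n,k,d); obs.append((c,k,np.array(d["at"]),d["p"]))
def W(p,k):
    x,y,a=p; l=L[k]; return np.array([x+np.cos(a)*l[0]-np.sin(a)*l[1],y+np.sin(a)*l[0]+np.cos(a)*l[1],l[2]])
def f(p): return np.concatenate([(proj(W(p,k),c)-at)*pp for c,k,at,pp in obs])
r=least_squares(f,[.55,0,0],loss="soft_l1",x_scale=[.1,.1,.3]); print(r.x,r.fun.reshape(-1,2).round(1))
for k in L: print(k,W(r.x,k).round(4))
cv2.imwrite("pics/both.png",cv2.resize(cv2.cvtColor(np.vstack(ims),cv2.COLOR_RGB2BGR),(400,600)))
E
```

```text
{'time': 0.0, 'joint_positions': array([-1.17468431e+00,  9.18854697e-02,  1.23188393e+00, -5.28979507e-06,
        1.81979184e+00, -5.66766805e-02]), 'qd': array([ 3.44140155e-04, -8.17666023e-05,  2.13046914e-03, -7.91496183e-04,
        3.12537115e-04, -6.23282978e-04]), 'tau': array([ 2.36338401e-04, -4.58735955e+01, -4.18019414e+01, -4.86152055e-05,
        1.17253544e-02, -2.12756157e-05]), 'position': array([ 0.26238705, -0.53927721,  0.23013603]), 'ee_rot': array([-9.69722654e-04,  9.74481745e-01,  2.24464606e-01, -1.68779017e-04]), 'force': array([-1.67924189, -0.09257769,  0.18586578]), 'ft_torque': array([ 0.03795966, -0.01620479, -0.05664524]), 'grip_force': 0.0, 'finger_gap': 0.08537503064811927} 0.0187
side cage {'at': [271.3, 224.1], 'p': 0.91}
side red_squeeze {'at': [261.2, 177.0], 'p': 0.63}
side handle {'at': [260.9, 176.8], 'p': 0.36}
top cage {'at': [240.8, 203.2], 'p': 0.64}
top red_squeeze {'at': [220.8, 182.8], 'p': 0.76}
top handle_squeeze {'at': [262.6, 183.5], 'p': 0.63}
top hinge_foot {'at': [202.1, 207.3], 'p': 0.7}
top handle {'at': [265.3, 199.5], 'p': 0.5}
[0.64408848 0.09925956 0.14501408] [[-0.3  1.6]
 [ 1.1 -2.4]
 [ 8.9 20.4]
 [ 0.2 -1.5]
 [-0.9  0. ]
 [-0.7  0.6]
 [ 2.1  0.4]
 [-0.8  0.1]]
cage [0.6441 0.0993 0.    ]
red_squeeze [0.6509 0.1356 0.185 ]
handle_squeeze [0.6475 0.0341 0.185 ]
hinge_foot [0.623  0.2023 0.    ]
handle [0.6475 0.0341 0.    ]
```

View pics/side0.png

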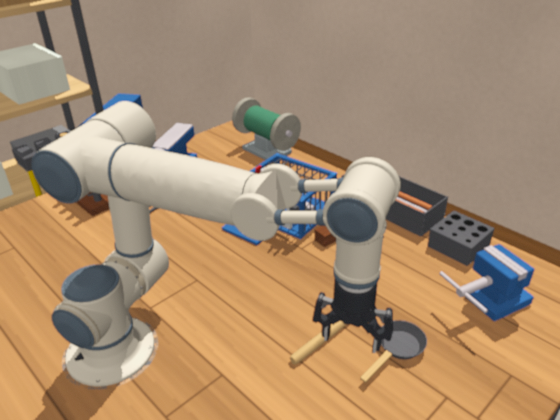

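View pics/top0.png

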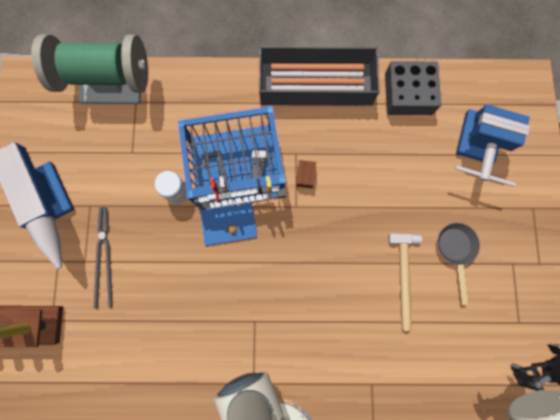

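```bash
cat >> h.py <<'E'
from scipy.spatial.transform import Rotation as Ro
def pose():
    s=arm.observe(); q=s["ee_rot"]; return s["position"],Ro.from_quat([q[1],q[2],q[3],q[0]])
def down(phi): return Ro.from_euler("z",phi)*Ro.from_euler("x",np.pi)
def cmd(p,phi):
    x,R=pose(); print("travel",(R.inv().apply(np.array(p)-x)*1000).round(1).tolist(),"rot",(R.inv()*down(phi)).as_rotvec().round(3).tolist())
E
python3 - <<'E'
from h import *
cmd([.48,-.22,.33],1.87); cmd([.57,.12,.33],3.287)
E
```

```text
travel [335.4, -192.2, -98.7] rot [0.0, -0.0, -1.417]
travel [565.1, -458.5, -98.7] rot [0.0, 0.0, -2.834]
```

{"api": "servo_tool", "payload": {
  "travel": [
    [0,0,-45],
    [30,-20,-90],
    [70,-40,-100],
    [110,-65,-100],
    [150,-85,-100],
    [190,-110,-100],
    [230,-130,-100],
    [270,-155,-100],
    [300,-175,-100],
    [335,-192,-100]
  ],
  "rotation": [
    [0,0,-0.14],
    [0,0,-0.28],
    [0,0,-0.42],
    [0,0,-0.56],
    [0,0,-0.7],
    [0,0,-0.84],
    [0,0,-0.98],
    [0,0,-1.12],
    [0,0,-1.26],
    [0,0,-1.4]
  ]
}}

```text
time: 1.6
position: [0.4802, -0.2187, 0.3319]
ee_rot: [0.001, 0.598, 0.801, 0.0]
force: [0.9, 0.1, -0.3]
finger_gap: 0.0855
grip_force: 0.0
```

Run:
```python
from h import *
print(pose()[0], arm.observe()["joint_positions"]); cmd([.57,.12,.34],3.287)
```

```text
[ 0.48019976 -0.21866551  0.33190531] [-4.91697170e-01 -5.96576380e-02  1.20278079e+00 -1.53581944e-04
  1.99736410e+00 -7.79833670e-01]
travel [299.2, 182.3, -8.2] rot [-0.0, 0.001, -1.428]
```

{"api": "servo_tool", "payload": {
  "travel": [
    [30,18,0],
    [60,36,0],
    [90,55,-2],
    [120,73,-4],
    [150,91,-6],
    [180,109,-8],
    [210,127,-8],
    [240,146,-8],
    [270,164,-8],
    [299,182,-8]
  ],
  "rotation": [
    [0,0,-0.14],
    [0,0,-0.28],
    [0,0,-0.42],
    [0,0,-0.57],
    [0,0,-0.71],
    [0,0,-0.86],
    [0,0,-1.0],
    [0,0,-1.14],
    [0,0,-1.28],
    [0,0,-1.43]
  ]
}}

```text
time: 2.6
position: [0.5715, 0.1191, 0.3394]
ee_rot: [0.0, -0.074, 0.997, 0.0]
force: [0.3, -0.8, -0.1]
finger_gap: 0.0852
grip_force: 0.0
```

```bash
cat > est.py <<'E'
from h import *
import sys,json
L={"cage":[0,0,0],"red_squeeze":[.012,.035,.185],"handle_squeeze":[-.006,-.065,.185],"hinge_foot":[-.006,.105,0],"handle":[-.006,-.065,0]}
try: D=json.load(open("obs.json"))
except Exception: D=[]
for n in sys.argv[1].split(","):
    c=arm.capture(n); save(c,n+sys.argv[2])
    for k in L:
        for d in arm.place_of(k,c)[:1]:
            D.append([n,k,d["at"],d["p"],np.array(c["R"]).tolist(),np.array(c["t"]).tolist(),np.array(c["intrinsics"]).tolist()])
json.dump(D,open("obs.json","w"))
def W(p,k):
    x,y,a=p; l=L[k]; return np.array([x+np.cos(a)*l[0]-np.sin(a)*l[1],y+np.sin(a)*l[0]+np.cos(a)*l[1],l[2]])
def pr(p,d):
    X=np.array(d[4])@W(p,d[1])+np.array(d[5]); return (np.array(d[6])@X)[:2]/X[2],X[2]/d[6][0][0]
def f(p): return np.concatenate([(u-np.array(d[2]))*z*1000*d[3] for d in D for u,z in [pr(p,d)]])  # mm
r=least_squares(f,[.64,.1,.14],loss="soft_l1",f_scale=2,x_scale=[.1,.1,.3]); print(r.x.round(4))
for d,e in zip(D,r.fun.reshape(-1,2)): print(d[0],d[1],d[2],d[3],(e/d[3]).round(1))
for k in L: print(k,W(r.x,k).round(4))
E
python3 est.py wrist,side,top 1
```

```text
[0.6439 0.0982 0.1949]
wrist cage [265.7, 208.0] 0.78 [-6.2  0.2]
wrist red_squeeze [286.6, 268.5] 0.57 [-0.5  2.7]
wrist handle_squeeze [185.4, 254.2] 0.62 [0.9 5.2]
wrist hinge_foot [329.0, 199.5] 0.86 [0.5 2.8]
side cage [269.6, 223.6] 0.56 [5.3 8. ]
side red_squeeze [263.1, 175.7] 0.81 [-1.4 -7. ]
side handle_squeeze [287.4, 182.9] 0.5 [-5.8  5.9]
side hinge_foot [247.4, 218.5] 0.91 [-7.6 -5. ]
top cage [241.9, 200.8] 0.69 [-1.4  0.2]
top handle_squeeze [259.7, 183.4] 0.66 [ 5.2 -0.5]
top hinge_foot [204.5, 208.9] 0.93 [3.6 2.1]
top handle [264.5, 197.8] 0.58 [-1.6  2.6]
cage [0.6439 0.0982 0.    ]
red_squeeze [0.6489 0.1349 0.185 ]
handle_squeeze [0.6506 0.0333 0.185 ]
hinge_foot [0.6177 0.2001 0.    ]
handle [0.6506 0.0333 0.    ]
```

View pics/wrist1.png

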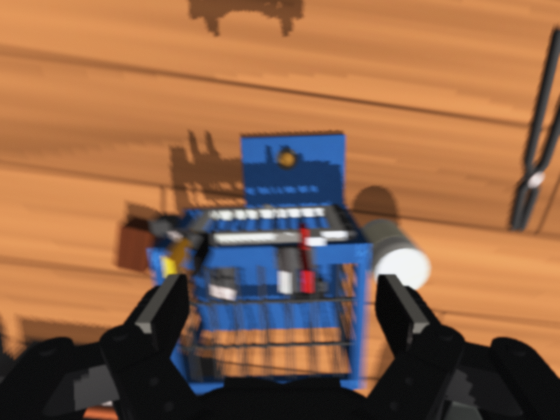

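Run:
```python
from h import *
cmd([.61,.127,.28],3.332)
```

```text
travel [-39.6, 4.0, 59.3] rot [-0.0, -0.0, -0.049]
```

{"api": "servo_tool", "payload": {
  "travel": [
    [-20,2,20],
    [-40,4,40],
    [-40,4,59],
    [-40,4,59],
    [-40,4,59]
  ],
  "rotation": [
    [0,0,-0.02],
    [0,0,-0.04],
    [0,0,-0.045],
    [0,0,-0.045],
    [0,0,-0.045]
  ]
}}

```text
time: 4.0
position: [0.6101, 0.1271, 0.2805]
ee_rot: [-0.0, -0.093, 0.996, -0.0]
force: [-0.1, 0.1, 0.2]
finger_gap: 0.0853
grip_force: 0.0
```

```bash
python3 est.py wrist 2
python3 - <<'E'
from h import *
c=arm.capture("wrist"); R=np.array(c["R"]);print("cam",-R.T@c["t"],R.round(2).tolist())
E
```

```text
[0.6435 0.0984 0.1784]
wrist cage [265.7, 208.0] 0.78 [-6.1 -0.2]
wrist red_squeeze [286.6, 268.5] 0.57 [-0.5  2.9]
wrist handle_squeeze [185.4, 254.2] 0.62 [1.  3.9]
wrist hinge_foot [329.0, 199.5] 0.86 [0.8 4.1]
side cage [269.6, 223.6] 0.56 [4.9 8.1]
side red_squeeze [263.1, 175.7] 0.81 [-1.3 -7.1]
side handle_squeeze [287.4, 182.9] 0.5 [-6.8  6.5]
side hinge_foot [247.4, 218.5] 0.91 [-7.  -5.7]
top cage [241.9, 200.8] 0.69 [-1.6  0.6]
top handle_squeeze [259.7, 183.4] 0.66 [5.1 1. ]
top hinge_foot [204.5, 208.9] 0.93 [3.1 0.8]
top handle [264.5, 197.8] 0.58 [-1.7  4.1]
wrist cage [259.6, 191.0] 0.9 [-4.6  1.4]
wrist red_squeeze [281.4, 264.3] 0.86 [ 1.  -1.1]
wrist handle_squeeze [157.2, 239.1] 0.76 [-0.4  1.9]
wrist hinge_foot [258.8, 195.9] 0.36 [101.4 -10.2]
cage [0.6435 0.0984 0.    ]
red_squeeze [0.6491 0.1349 0.185 ]
handle_squeeze [0.6491 0.0333 0.185 ]
hinge_foot [0.619  0.2006 0.    ]
handle [0.6491 0.0333 0.    ]
cam [0.53171825 0.11184177 0.42391512] [[-0.19, 0.98, 0.0], [0.93, 0.18, 0.31], [0.31, 0.06, -0.95]]
```

View pics/wrist2.png

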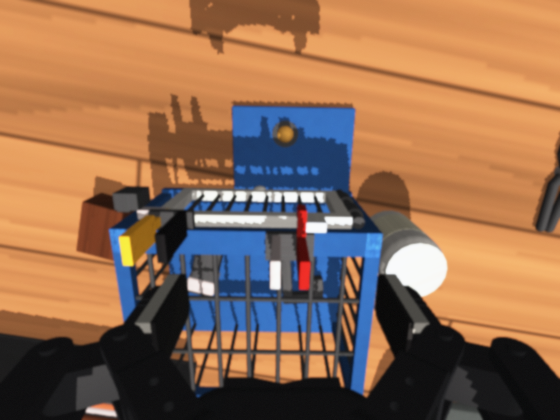

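Run:
```python
from h import *
c=arm.capture("wrist")
x,y,a=.6435,.0984,.176
def w(l): l=np.array(l); return np.array([x+np.cos(a)*l[0]-np.sin(a)*l[1],y+np.sin(a)*l[0]+np.cos(a)*l[1],l[2]])
im=cv2.cvtColor(c["img"],cv2.COLOR_RGB2BGR)
def box(pts,col): cv2.polylines(im,[proj(np.array([w(p) for p in pts]),c).round().astype(int)],True,col,1)
def top(cx,cy,z): box([(cx+sx*.012,cy+sy*.004,z) for sx,sy in ((-1,-1),(1,-1),(1,1),(-1,1))],(0,255,0))
top(.012,.035+.017,.205); top(.012,.035-.007,.205)
top(-.006,-.065+.007,.2); top(-.006,-.065-.017,.2)
box([(0,-.125,.145),(0,.125,.145),(.21,.125,.145),(.21,-.125,.145)],(255,0,255))
cv2.imwrite("pics/ov.png",cv2.resize(im[150:350,80:420],None,fx=2.3,fy=2.3,interpolation=cv2.INTER_CUBIC))
```

```text
(no output)
```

View pics/ov.png

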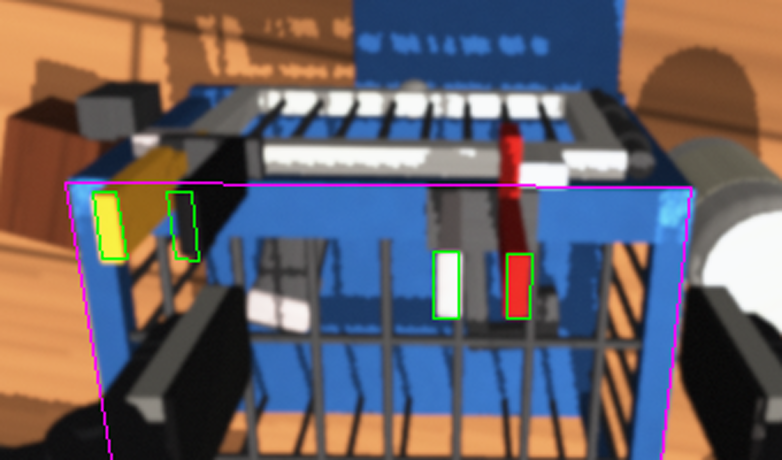

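Run:
```python
from h import *
cmd([.6492,.135,.25],3.3176);cmd([.6492,.135,.1663],3.3176)
```

```text
travel [-39.5, 0.6, 31.1] rot [-0.0, 0.001, 0.01]
travel [-39.4, 0.6, 114.8] rot [-0.0, 0.001, 0.01]
```

{"api": "servo_tool", "payload": {
  "travel": [
    [-20,0.5,10],
    [-39.5,0.5,25],
    [-39.5,0.5,50],
    [-39.5,0.5,75],
    [-39.5,0.5,100],
    [-39.5,0.5,115],
    [-39.5,0.5,115],
    [-39.5,0.5,115]
  ],
  "rotation": [
    [0,0,0.01],
    [0,0,0.01],
    [0,0,0.01],
    [0,0,0.01],
    [0,0,0.01],
    [0,0,0.01],
    [0,0,0.01],
    [0,0,0.01]
  ]
}}

```text
time: 5.2
position: [0.6493, 0.1349, 0.1662]
ee_rot: [0.0, -0.088, 0.996, 0.0]
force: [0.3, 0.6, 1.1]
finger_gap: 0.0858
grip_force: 0.0
```

{"api": "servo_tool", "payload": {
  "travel": [
    [0,0,0],
    [0,0,0],
    [0,0,0],
    [0,0,0],
    [0,0,0],
    [0,0,0],
    [0,0,0],
    [0,0,0]
  ],
  "rotation": [
    [0,0,0],
    [0,0,0],
    [0,0,0],
    [0,0,0],
    [0,0,0],
    [0,0,0],
    [0,0,0],
    [0,0,0]
  ],
  "gripper": 15,
  "force": 40
}}

```text
time: 6.0
position: [0.6493, 0.1361, 0.1668]
ee_rot: [0.001, -0.088, 0.996, 0.001]
force: [-1.0, 4.8, 6.2]
finger_gap: 0.0215
grip_force: 43.7
```

{"api": "servo_tool", "payload": {
  "travel": [
    [0,0,0],
    [0,0,0],
    [0,0,0],
    [0,0,0],
    [0,0,-20],
    [0,0,-45],
    [0,0,-70],
    [0,0,-85],
    [0,0,-85]
  ],
  "rotation": [
    [0,0,0],
    [0,0,0],
    [0,0,0],
    [0,0,0],
    [0,0,0],
    [0,0,0],
    [0,0,0],
    [0,0,0],
    [0,0,0]
  ],
  "gripper": 85
}}

```text
time: 6.9
position: [0.65, 0.1348, 0.2536]
ee_rot: [0.003, -0.088, 0.996, 0.0]
force: [0.4, 0.1, 1.0]
finger_gap: 0.0847
grip_force: 0.0
```

Run:
```python
from h import *
cmd([.649,.0345,.25],3.3176);cmd([.649,.0345,.1663],3.3176)
c=arm.capture("wrist")
x,y,a=.6435,.0992,.176
def w(l): l=np.array(l); return np.array([x+np.cos(a)*l[0]-np.sin(a)*l[1],y+np.sin(a)*l[0]+np.cos(a)*l[1],l[2]])
im=cv2.cvtColor(c["img"],cv2.COLOR_RGB2BGR)
def top(cx,cy,z): cv2.polylines(im,[proj(np.array([w((cx+sx*.012,cy+sy*.004,z)) for sx,sy in ((-1,-1),(1,-1),(1,1),(-1,1))]),c).round().astype(int)],True,(0,255,0),1)
top(.012,.035+.007,.205); top(.012,.035-.007,.205)
top(-.006,-.065+.007,.2); top(-.006,-.065-.017,.2)
cv2.imwrite("pics/ov2.png",cv2.resize(im[150:350,80:420],None,fx=2.3,fy=2.3,interpolation=cv2.INTER_CUBIC))
```

```text
travel [18.5, -98.5, 3.6] rot [-0.0, 0.005, -0.0]
travel [19.0, -98.5, 87.3] rot [-0.0, 0.005, -0.0]
```

View pics/ov2.png

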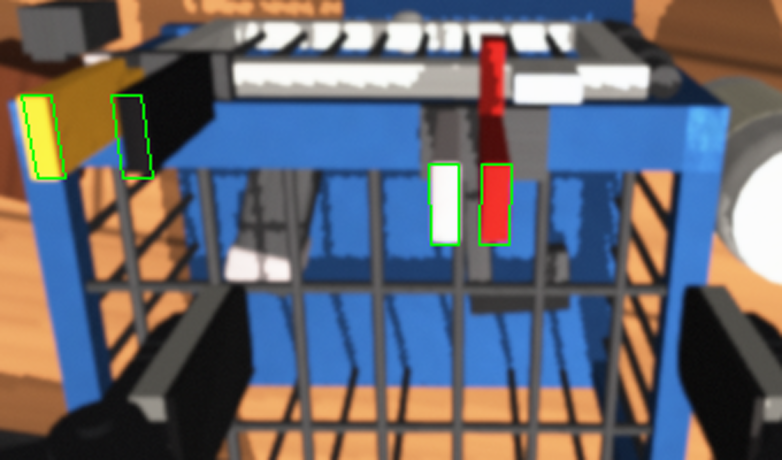

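{"api": "servo_tool", "payload": {
  "travel": [
    [6,-35,0],
    [12,-70,0],
    [18.5,-98.5,4],
    [18.5,-98.5,10],
    [19,-98.5,40],
    [19,-98.5,65],
    [19,-98.5,85],
    [19,-98.5,87],
    [19,-98.5,87]
  ],
  "rotation": [
    [0,0,0],
    [0,0,0],
    [0,0,0],
    [0,0,0],
    [0,0,0],
    [0,0,0],
    [0,0,0],
    [0,0,0],
    [0,0,0]
  ]
}}

```text
time: 7.85
position: [0.647, 0.035, 0.1617]
ee_rot: [-0.001, -0.088, 0.996, 0.0]
force: [0.3, 0.5, 1.6]
finger_gap: 0.0846
grip_force: 0.0
```

{"api": "servo_tool", "payload": {
  "travel": [
    [0,0,0],
    [0,0,0],
    [0,0,0],
    [0,0,0],
    [0,0,0],
    [0,0,0],
    [0,0,0],
    [0,0,0],
    [0,0,0]
  ],
  "rotation": [
    [0,0,0],
    [0,0,0],
    [0,0,0],
    [0,0,0],
    [0,0,0],
    [0,0,0],
    [0,0,0],
    [0,0,0],
    [0,0,0]
  ],
  "gripper": 15,
  "force": 60
}}

```text
time: 8.75
position: [0.6485, 0.0348, 0.1655]
ee_rot: [0.002, -0.088, 0.996, -0.0]
force: [0.6, 0.4, 4.3]
finger_gap: 0.0211
grip_force: 61.8
```

{"api": "servo_tool", "payload": {
  "travel": [
    [8.5,0.2,0],
    [17.0,0.85,0],
    [25.4,1.9,0],
    [33.8,3.4,0],
    [42.1,5.3,0],
    [50.2,7.6,0],
    [50.2,7.6,0]
  ],
  "rotation": [
    [0,0,0.05],
    [0,0,0.1],
    [0,0,0.15],
    [0,0,0.2],
    [0,0,0.25],
    [0,0,0.3],
    [0,0,0.3]
  ]
}}

```text
time: 9.45
position: [0.5976, 0.0339, 0.1655]
ee_rot: [0.002, 0.062, 0.998, 0.0]
force: [4.9, 3.8, 6.7]
finger_gap: 0.0211
grip_force: 63.0
```

```bash
cat > ga.py <<'E'
from h import *
x,R=pose(); h=np.array([.6192,.2015]); d=x[:2]-h; ux=R.apply([0,1,0])
print("r",np.hypot(*d)," gate by pos",(-np.pi/2+.176-np.arctan2(d[1],d[0]))%(2*np.pi)," by tool yaw",(np.pi/2+.176-np.arctan2(ux[1],ux[0]))%(2*np.pi)); s=arm.observe(); print(s["force"],s["ft_torque"],s["joint_positions"].round(2),x)
E
python3 ga.py
```

```text
r 0.16896448470885178  gate by pos 0.30441747165389943  by tool yaw 0.29985986978748436
[4.90859021 3.84073032 6.68301914] [-0.09159642 -0.35718046 -0.34726376] [-0.    0.08  1.36  0.    1.7  -1.45] [0.5975616 0.0339268 0.1654848]
```

{"api": "servo_tool", "payload": {
  "travel": [
    [17.0,0.9,0],
    [33.8,3.4,0],
    [50.2,7.6,0],
    [66.2,13.4,0],
    [81.5,20.8,0],
    [96.0,29.7,0],
    [109.5,40.0,0],
    [121.9,51.6,0],
    [121.9,51.6,0]
  ],
  "rotation": [
    [0,0,0.1],
    [0,0,0.2],
    [0,0,0.3],
    [0,0,0.4],
    [0,0,0.5],
    [0,0,0.6],
    [0,0,0.7],
    [0,0,0.8],
    [0,0,0.8]
  ]
}}

```text
time: 10.35
position: [0.4838, 0.1013, 0.1654]
ee_rot: [0.003, 0.446, 0.895, 0.002]
force: [9.9, 3.3, 6.1]
finger_gap: 0.0209
grip_force: 65.4
```

```bash
python3 ga.py
```

```text
r 0.16847371571392722  gate by pos 1.1096979603699275  by tool yaw 1.0994663488260936
[9.94523972 3.27436388 6.12407537] [-0.20915237 -0.61534278 -0.23500781] [ 0.14 -0.21  1.63  0.    1.71 -0.51] [0.48377658 0.10128079 0.16543597]
```

Now to about 1.58, holding.

{"api": "servo_tool", "payload": {
  "travel": [
    [17.0,0.9,0],
    [33.8,3.4,0],
    [50.2,7.6,0],
    [66.2,13.4,0],
    [78.5,19.2,0],
    [78.5,19.2,0],
    [78.5,19.2,0],
    [78.5,19.2,0]
  ],
  "rotation": [
    [0,0,0.1],
    [0,0,0.2],
    [0,0,0.3],
    [0,0,0.4],
    [0,0,0.48],
    [0,0,0.48],
    [0,0,0.48],
    [0,0,0.48]
  ]
}}

```text
time: 11.15
position: [0.4528, 0.1741, 0.1654]
ee_rot: [0.002, 0.645, 0.764, 0.003]
force: [10.0, 2.9, 6.7]
finger_gap: 0.0213
grip_force: 65.6
```

```bash
python3 ga.py; python3 -c "
from h import *
save(arm.capture('top'),'top9')"
```

```text
r 0.16861688232166344  gate by pos 1.5835055313884927  by tool yaw 1.5778627092327782
[10.0337691   2.8765678   6.65229749] [-0.16954727 -0.42457353  0.35927486] [ 0.3  -0.23  1.65 -0.    1.71  0.13] [0.45282612 0.17408861 0.16541629]
```

View pics/top9.png

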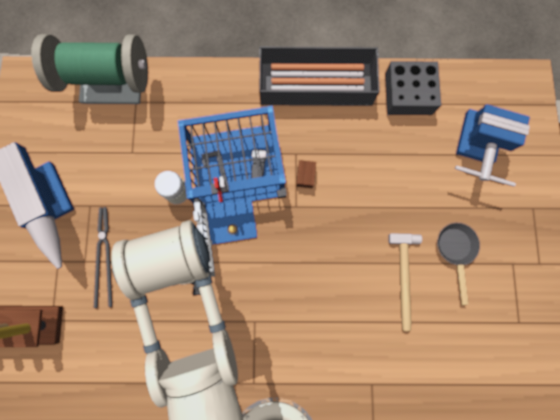

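The top view shows the gate standing square to the cage front, running from about (200,205) to (205,275). The gripper still holds it, and the other things have not moved.

```bash
python3 -c "
from h import *
print(arm.close_job())"
```

```text
the job is handed in; nothing more can be done
None
```

The job is handed in: the red catch is squeezed fully home, and the gripper is holding the gate wide open at about 1.58 rad with the yellow catch still squeezed, with nothing else on the bench disturbed.

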